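# Set up two cheeses for pressing under one board

## Task

Set up the two moulds on the drain tray for pressing: put the square follower into the square mould and the larger round follower into the round mould, flat on the cheese with the boss up, lay the wooden press board flat across both followers so that it covers both bosses, and stand the steel weight upright on the board, midway between the two followers. Leave the moulds where they stand and the small follower where it lies, and set each thing down rather than dropping it.

Things in the scene. Friction and masses are not known exactly. Their poses are not given: they have to be found in the camera images.
- round_mould: Round white perforated cheese mould standing open end up on the steel drain tray, loose, 0.5 kg with its cheese: 108 mm across the top, 94 mm at the foot, 85 mm high, wall 4 mm (mouth 100 mm across, narrowing to about 96 mm at the cheese). Filled with a firm cream-coloured cheese whose flat top is 64 mm above the mould's underside, 21 mm below the rim. Origin: centre of its underside, 12 mm above the table; z up.
- square_mould: Square white perforated cheese mould standing open end up on the same drain tray, 134 to 166 mm (centre to centre) from the round one, loose, 0.5 kg with its cheese: 100 x 100 mm outside, 85 mm high, upright walls 4 mm thick (mouth 92 x 92 mm). Firm cheese inside, flat top 64 mm above the mould's underside, 21 mm below the rim. Origin: centre of its underside, 12 mm above the table; x and y square to its sides, z up.
- round_follower_center (a point): Larger round follower (pressing plate) lying on the table, white plastic, 0.15 kg: a disc 84 mm across and 16 mm thick with a plain flat-topped round boss, 40 mm across and 52 mm tall, standing on its middle; 68 mm high in all. Grip it by the boss. Point: on its axis half-way up, 34 mm above its underside; z up along the boss.
- square_follower_center (a point): Square follower lying on the table, white plastic, 0.15 kg: a plate 76 x 76 mm and 16 mm thick with the same boss, 40 mm across and 52 mm tall; 68 mm high in all. Point: on the boss's axis, 34 mm above its underside; x and y square to the plate's sides, z up.
- press_board_center (a point): Press board, plain pale wooden plank 240 x 60 x 20 mm, 0.2 kg, lying flat on the table at the left or right side. Can be gripped across its 60 mm width. Point: its centre, 10 mm above its underside; x along its 240 mm length, y across its width, z up.
- weight_center (a point): Steel press weight standing on the table, about 0.8 kg: round body 58 mm across and 36 mm high, a thin neck, and on top a knob 26 mm across whose straight side spans 46 to 70 mm above the underside; 70 mm high in all. Point: on its axis, 35 mm above its underside; z up.
- small_follower_center (a point): Small round follower for another mould, white plastic, lying on the table among the others: disc 54 mm across and 12 mm thick, boss 22 mm across and 33 mm tall. Not wanted for this job. Point: on its axis, 22.5 mm above its underside.
Not all that is in view belongs to the job. What is shaped like the part that bears round_follower_center but yellow is not meant.

How it is judged (in metres and radians):
At the end, for the whole second after the job is handed in: Followers seated in their moulds (4 mm); moulds upright, shifted under 25 mm; board level on both bosses, centre line within 15 mm of them, ends 15 mm past them; weight upright on the board, within 15 mm of its line, 48 to 102 mm from each follower; small follower within 30 mm; all free, at rest (horizontal distance between round_follower_center and round_mould below 0.014 m and z of round_follower_center in the frame of round_mould between 0.094 and 0.102 m and angle between each of round_follower_center, round_mould, square_follower_center, square_mould, press_board_center, weight_center's own z axis and vertical below 0.06 rad and distance of each of round_mould, square_mould from where it was at the start of the episode below 0.025 m and contact force between press_board and round_follower above 0.3 N and y of round_follower_center in the frame of press_board_center between -0.015 and 0.015 m and x of round_follower_center in the frame of press_board_center between -0.105 and 0.105 m and z of round_follower_center in the frame of press_board_center between -0.049 and -0.039 m and horizontal distance between weight_center and round_follower_center between 0.048 and 0.102 m and horizontal distance between square_follower_center and square_mould below 0.014 m and z of square_follower_center in the frame of square_mould between 0.094 and 0.102 m and contact force between press_board and square_follower above 0.3 N and y of square_follower_center in the frame of press_board_center between -0.015 and 0.015 m and x of square_follower_center in the frame of press_board_center between -0.105 and 0.105 m and z of square_follower_center in the frame of press_board_center between -0.049 and -0.039 m and horizontal distance between weight_center and square_follower_center between 0.048 and 0.102 m and y of weight_center in the frame of press_board_center between -0.015 and 0.015 m and z of weight_center in the frame of press_board_center between 0.041 and 0.05 m and distance of small_follower_center from where it was at the start of the episode below 0.03 m and linear speed of each of round_follower, square_follower, press_board, weight below 0.02 m/s); the robot touches nothing.
It fails at once if a mould is shifted by more than 40 mm or tipped (distance of any of round_mould, square_mould from where it was at the start of the episode above 0.04 m or angle between any of round_mould, square_mould's own z axis and vertical above 0.25 rad).
It fails at once if the small follower is carried off or pushed away by more than 50 mm (distance of small_follower_center from where it was at the start of the episode above 0.05 m).
It fails at once if a follower, the board or the weight is dropped from more than about 30 mm ((linear speed of round_follower above 0.8 m/s and contact force between the fingers and round_follower below 0.05 N) or (linear speed of square_follower above 0.8 m/s and contact force between the fingers and square_follower below 0.05 N) or (linear speed of press_board above 0.8 m/s and contact force between the fingers and press_board below 0.05 N) or (linear speed of weight above 0.8 m/s and contact force between the fingers and weight below 0.05 N)).
It also fails if it takes over 93 s, if anything falls off the work surface, if the arm or the gripper's body presses on something with over 40 N, if the wrist force passes 120 N, or if a joint passes its speed limit or range.

## Robot

A 6-joint arm with a two-finger parallel gripper is mounted at the origin on the work surface. World frame = base frame: x ahead of the robot, y to its left, z up, the work surface at z = 0. Lengths are in m, angles in degrees, forces in N, time in s.
With the tool pointing down it reaches from about 0.375 to 0.925 m from the base axis. Payload 5.7 kg.
Tool frame: the origin (TCP) lies at the very end of the fingers, on their centre line; the grasp point (between the pads) lies 19 mm behind it (pinch_z is the distance from the TCP to the grasp point, in m); z points along the fingers, y is the line along which they close (so a half turn about z gives the same grasp; the last joint's range is limited). The gripper opens to 85 mm and grips with 20 to 120 N. Pads are 22 mm wide; open, the fingers measure 114 mm over their backs; the gripper's body (76 mm by 85 mm) begins 54 mm behind the grasp point. The pads swing forward as they close: fully open they stand 13 mm farther back than shut.
Start: joints at [65.197, 20.558, 86.54, -0, 72.909, -6.595], TCP at [0.187, 0.57, 0.231] pointing down, gripper open.
Joint ranges: [-170.27, 170.27], [-57.76, 135], [12.27, 136.19], [-55.21, 235.2], [11.17, 155.16], [-170.74, 170.74]. Speed limits (degrees/s): [136.94, 136.94, 180, 180, 180, 180].

## Interface

Orientations are given as [roll, pitch, yaw] about the fixed x, y, z axes, in that order (R = Rz(yaw) Ry(pitch) Rx(roll)).
In Python, from bench import * gives the robot as it stands.
- The arm moves only by the tool play_rows, never from a script. Its argument "deltas" is a list of rows, each an object with "dp": the shift along the world's x, y, z in mm, a list of three; "dr": the turn, a rotation vector about the world's x, y, z in rad, a list of three; "gripper": the gripper command: -1 is shut, 1 is fully open, values between are in proportion. In form: [{"dp": [dx, dy, dz], "dr": [wx, wy, wz], "gripper": gripper}, ...]. A call has 1 to 5 rows; each row shifts and turns the commanded pose from where the row before left it; what a row does not reach is not made up. A row lasts 1/10 s, in which the tool goes at most 50 mm and 8.59 degrees, less where a joint would pass 70% of its speed; a pose out of reach is approached as far as the arm can. A call with a gripper value outside its range is refused whole. The fingers move at their own pace and stop on an object; "grip_force" is the grip in N (left out, the last holds). Time passes only in rows, so rows that do not move let the fingers close. It gives the time, the measured TCP pose, the force, the opening and the grip force at its end, in the units of the state.
- get_obs(): the state, without advancing time (a new reading comes with each control period).
- capture(name): name is "side" or "top" or "wrist"; returns (picture, depth): 384x512x3 uint8, blue, green, red; 384x512 float32, m along the optical axis (not along the pixel's ray), 0 where there is no reading.
- camera_model(name): a dict with "camera_matrix" (3x3 intrinsics, pixels), "view" (4x4, takes a point from world to camera coordinates). Camera axes: x right, y up, looking along -z (the intrinsics and any distortion apply to the point x, -y, -z); pixel columns grow to the right and rows downward; lengths in m; the calibration is good to about 2 mm. The wrist camera is an equidistant fisheye: a pixel r from the principal point sees the ray r / f radians off the axis. A picture is of the moment at which its call begins: read the wrist's pose just before it. camera_model takes no time and is no camera call; for the wrist camera it gives the pose at the moment of the call.
- hand_in(): hands the job in; it is judged then, once.
The state is a dict: "time_s": time; "joint_positions": joint angles; "qd": joint speeds; "effort": joint torques, N m; "eef_pos": TCP position; "tool_rot": TCP orientation; "wrist_force": force on the tool from outside, world axes, zero at the start; "moment": the same for the moment, N m; "grip_width": opening from 0.0 (shut) to 1.0 (fully open); "grasp_force": force on a finger pad.
Only numpy, scipy, OpenCV 4.12 (cv2) and the standard library are available. Lean on these libraries where they do the work, as an engineer would, in place of code of your own. Each camera call takes 0.05 s, during which the arm holds its last target. There are 200 camera calls.

## Working session

There is one attempt and no reset: what is moved stays moved. The work goes in short steps, Python scripts to look and compute and a tool call to move; the robot and the scene stay as the last step left them, time stands still between calls to the robot, and variables do not carry over. Pictures are saved under pics/ and viewed, at most 14 in all, crops included, and the job is handed in when it is done.

Besides the shell and the picture viewer there is one more tool, called after "Emit:" by a JSON object that holds its "fn" and its "kwargs", one argument or row to a line. play_rows: Moves the arm, as the interface text tells. Its arguments: {"type":"object","properties":{"deltas":{"type":"array","items":{"type":"object","properties":{"dp":{"type":"array","items":{"type":"number"}},"dr":{"type":"array","items":{"type":"number"}},"gripper":{"type":"number"}}}},"grip_force":{"type":"number"}},"required":["deltas"]}

```bash
mkdir -p pics; python3 - <<'E'
from bench import *
import cv2,numpy as np
o=get_obs();print({k:np.round(v,3).tolist() if not isinstance(v,float) else v for k,v in o.items()})
for n in("top","side"):
    p,d=capture(n);cv2.imwrite(f"pics/{n}0.png",p);np.save(f"{n}0.npy",d);m=camera_model(n);print(n,np.round(m["camera_matrix"],1).tolist(),np.round(m["view"],3).tolist(),{k for k in m})
    np.savez(f"{n}0.npz",p=p,d=d,K=m["camera_matrix"],V=m["view"])
E
```

```text
{'time_s': 0.0, 'joint_positions': [65.193, 20.598, 86.6, -0.0, 72.909, -6.595], 'qd': [0.08, -0.038, 0.078, -0.052, 0.042, 0.1], 'effort': [-0.0, -52.761, -27.862, -0.001, 0.013, -0.0], 'eef_pos': [0.187, 0.569, 0.23], 'tool_rot': [-179.893, -0.012, 161.789], 'wrist_force': [-0.057, -0.244, -0.471], 'moment': [0.03, 0.024, 0.017], 'grasp_force': 0.0, 'grip_width': 1.0021704628194479}
top [[349.8, 0.0, 251.7], [0.0, 349.8, 194.3], [0.0, 0.0, 1.0]] [[-0.026, -1.0, 0.012, -0.001], [0.992, -0.024, 0.124, -0.501], [-0.123, 0.015, 0.992, -0.854], [0.0, 0.0, 0.0, 1.0]] {'view', 'camera_matrix'}
side [[371.1, 0.0, 256.8], [0.0, 371.1, 193.4], [0.0, 0.0, 1.0]] [[-0.998, -0.066, 0.019, 0.471], [0.051, -0.514, 0.856, -0.087], [-0.047, 0.855, 0.516, -0.906], [0.0, 0.0, 0.0, 1.0]] {'view', 'camera_matrix'}
```

View pics/top0.png

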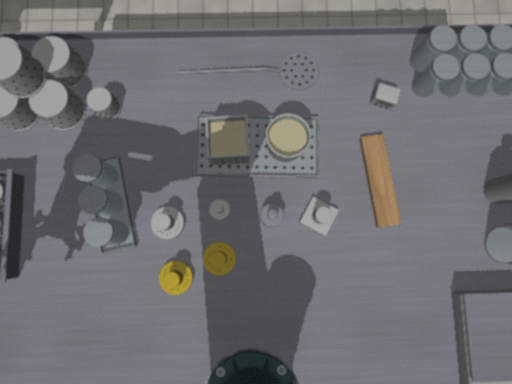

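View pics/side0.png

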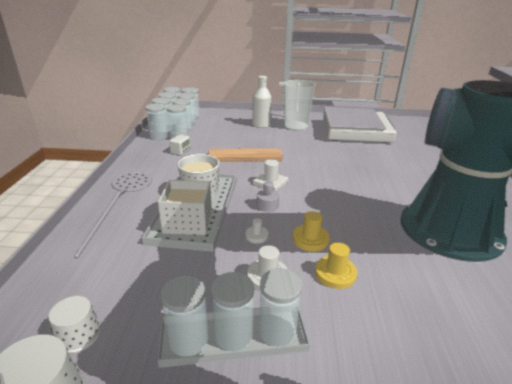

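Top view: square mould (228,138), round mould (288,137), board (380,180). Follower-like candidates: white (167,222), small white (219,209), grey weight (272,213), square white (320,213), and yellow (175,277) and (219,258), which are decoys. The white one at (167,222) fits the larger round follower, being white and broad. I'll confirm that in a crop and measure.

```bash
cat > h.py <<'E'
import numpy as np,cv2
def cloud(n):
    z=np.load(n+".npz");p,d,K,V=z["p"],z["d"],z["K"],z["V"]
    v,u=np.mgrid[0:384,0:512]
    c=np.stack([(u-K[0,2])/K[0,0]*d,-(v-K[1,2])/K[1,1]*d,-d,np.ones_like(d)],-1)
    w=c@np.linalg.inv(V).T
    w[d==0]=np.nan
    return p,w[...,:3]
E
python3 - <<'E'
from h import *
p,w=cloud("top0")
cv2.imwrite("pics/c1.png",cv2.resize(p[100:300,140:405],None,fx=3,fy=3,interpolation=cv2.INTER_CUBIC))
for nm,(u,v),r in [("rf",(170,218),16),("small",(219,208),11),("wt",(272,212),13),("sf",(322,213),16),("board",(380,180),50),("sqm",(228,138),26),("rm",(288,137),28),("cyl",(93,205),45)]:
    q=w[max(v-r,0):v+r,u-r:u+r].reshape(-1,3);q=q[~np.isnan(q[:,0])]
    zt=np.percentile(q[:,2],99); t=q[q[:,2]>zt-.012]
    print(nm,"zmax",zt.round(4),"n",len(t),"mean",t.mean(0).round(4),"minrect",[np.round(x,4) for x in cv2.minAreaRect((t[:,:2]*1000).astype(np.float32))])
print(w[250,300],w[150,350])
E
```

```text
rf zmax 0.0707 n 224 mean [0.4355 0.204  0.0678] minrect [array([435.5483, 204.1131]), array([38.207 , 36.0087]), np.float64(89.1332)]
small zmax 0.0472 n 62 mean [0.4665 0.0715 0.0451] minrect [array([466.6793,  71.6286]), array([19.8805, 19.7362]), np.float64(86.2084)]
wt zmax 0.0718 n 90 mean [ 0.4468 -0.0601  0.0694] minrect [array([446.9948, -60.1012]), array([23.6708, 23.5577]), np.float64(24.9918)]
sf zmax 0.0703 n 220 mean [ 0.4425 -0.1829  0.0677] minrect [array([ 442.665 , -183.4523]), array([38.7446, 36.5336]), np.float64(86.5579)]
board zmax 0.0225 n 2292 mean [ 0.5264 -0.3403  0.0197] minrect [array([ 524.6376, -283.5051]), array([239.5812, 189.5357]), np.float64(7.0598)]
sqm zmax 0.0988 n 376 mean [0.6344 0.0458 0.0955] minrect [array([633.8746,  43.7647]), array([100.9972, 100.0329]), np.float64(2.1721)]
rm zmax 0.0988 n 335 mean [ 0.639  -0.1048  0.0956] minrect [array([ 632.956 , -101.8453]), array([105.7424, 106.2258]), np.float64(44.1443)]
cyl zmax 0.1205 n 1976 mean [0.4803 0.3481 0.1178] minrect [array([482.4807, 349.6827]), array([204.4167,  66.4355]), np.float64(10.8655)]
[ 0.35690308 -0.13429225 -0.00157137] [ 0.61703293 -0.27874932  0.00117071]
```

View pics/c1.png

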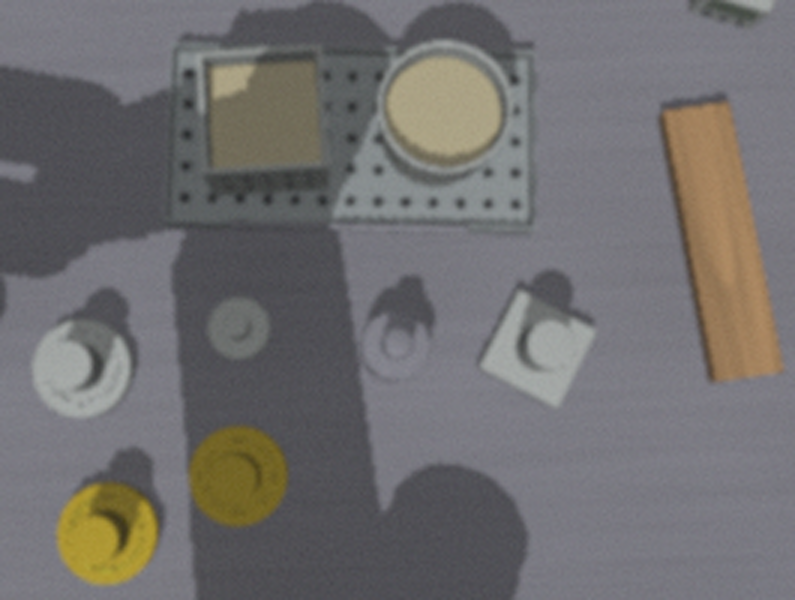

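The crop confirms it: the wide white round follower is at crop (82,367), the small one at (239,327), the weight at (396,350), the square follower at (540,345), and the board on the right. Next are the yaws.

```bash
python3 - <<'E'
from h import *
p,w=cloud("top0");s,ws=cloud("side0")
x,y,z=w[...,0],w[...,1],w[...,2]
f=lambda m:[np.round(a,1) for a in cv2.minAreaRect((w[m][:,:2]*1000).astype(np.float32))]
m=(z>.012)&(abs(x-.525)<.14)&(abs(y+.335)<.09);print("board",f(m),np.median(w[m],0))
m=(z>.011)&(z<.024)&(np.hypot(x-.442,y+.184)<.058);print("sq plate",f(m),w[m].mean(0))
m=(z>.011)&(z<.024)&(np.hypot(x-.436,y-.204)<.05);c=cv2.minEnclosingCircle((w[m][:,:2]*1000).astype(np.float32));print("rf plate",c)
def side(nm,cx,cy,z0,z1,r):
    m=(ws[...,2]>z0)&(ws[...,2]<z1)&(np.hypot(ws[...,0]-cx,ws[...,1]-cy)<r)
    q=ws[m];print("side",nm,len(q),(q.min(0)*1000).round(1),(q.max(0)*1000).round(1),(q.mean(0)*1000).round(1))
side("rf",.436,.204,.06,.08,.04);side("sf",.442,-.184,.06,.08,.04);side("wt",.447,-.06,.062,.08,.03)
side("sqm",.634,.044,.09,.11,.09);side("rm",.633,-.102,.09,.11,.08)
# all tall stuff in work area
m=(z>.1)&(x>.2)&(x<.8)&(abs(y)<.45);n,l,st,c=cv2.connectedComponentsWithStats(m.astype(np.uint8))
for i in range(1,n):
    if st[i,4]>15:print("tall",c[i].round(),w[l==i].min(0).round(3),w[l==i].max(0).round(3))
E
```

```text
board [array([ 532.4, -346.9]), array([239.5,  61.6]), np.float64(7.2)] [ 0.52891507 -0.34594082  0.01969971]
sq plate [array([ 442.9, -183.4]), array([75.6, 76.4]), np.float64(60.1)] [ 0.44140795 -0.17964879  0.01601165]
rf plate ((435.29248046875, 204.9085693359375), 41.789817810058594)
side rf 270 [418.6 186.9  60.2] [457.3 226.4  70.5] [437.6 208.9  67.2]
side sf 99 [ 425.5 -199.4   60.1] [ 462.8 -161.3   70.2] [ 444.5 -178.    67. ]
side wt 60 [438.5 -71.8  62.5] [461.8 -46.8  71.8] [449.7 -56.3  68.2]
side sqm 438 [584.6  -9.3  90. ] [688.5  98.2  99.5] [637.4  49.1  95.2]
side rm 283 [ 581.8 -156.    90. ] [688.6 -45.8  99.9] [ 636.4 -100.8   94.9]
tall [ 87. 168.] [0.528 0.332 0.1  ] [0.593 0.398 0.123]
tall [ 93. 200.] [0.456 0.318 0.1  ] [0.52  0.382 0.123]
tall [ 98. 232.] [0.382 0.304 0.101] [0.447 0.369 0.122]
```

Emit:
{"fn": "play_rows", "kwargs": {
  "deltas": [
    {"dp":[25,-36,0],"gripper":1},
    {"dp":[25,-36,0],"gripper":1},
    {"dp":[25,-36,0],"gripper":1},
    {"dp":[25,-36,0],"gripper":1},
    {"dp":[25,-36,0],"gripper":1}
  ],
  "grip_force": 40
}}

```text
$.deltas[0]: bad value
```

Emit:
{"fn": "play_rows", "kwargs": {
  "deltas": [
    {"dp":[25,-37,0],"gripper":1},
    {"dp":[25,-37,0],"gripper":1},
    {"dp":[25,-37,0],"gripper":1},
    {"dp":[25,-36,0],"gripper":1},
    {"dp":[25,-36,0],"gripper":1}
  ]
}}

```text
$.deltas[0]: bad value
```

Emit:
{"fn": "play_rows", "kwargs": {
  "deltas": [
    {"dp":[0,0,-25],"gripper":1},
    {"dp":[0,0,-25],"gripper":1},
    {"dp":[0,0,-10],"gripper":1},
    {"dp":[0,0,0],"gripper":1}
  ]
}}

```text
$.deltas[0]: bad value
```

```bash
python3 - <<'E'
from bench import *
import cv2,numpy as np
o=get_obs();m=camera_model("wrist");p,d=capture("wrist");cv2.imwrite("pics/w1.png",p)
np.savez("w1.npz",p=p,d=d,K=m["camera_matrix"],V=m["view"]);print(o["eef_pos"],o["tool_rot"],m,np.linalg.inv(m["view"]).round(3))
E
```

```text
[0.18721132 0.56938154 0.2305165 ] [-1.79901913e+02 -1.25353605e-02  1.61792743e+02] {'camera_matrix': array([[297.31863964,   0.        , 254.59274704],
       [  0.        , 297.31863964, 193.20519683],
       [  0.        ,   0.        ,   1.        ]]), 'view': array([[ 0.31276952,  0.94982812, -0.00132735, -0.59780548],
       [-0.91518024,  0.3009857 , -0.2680536 ,  0.03466187],
       [-0.25420534,  0.08505376,  0.96340308, -0.37850887],
       [ 0.        ,  0.        ,  0.        ,  1.        ]])} [[ 0.313 -0.915 -0.254  0.122]
 [ 0.95   0.301  0.085  0.59 ]
 [-0.001 -0.268  0.963  0.373]
 [ 0.     0.     0.     1.   ]]
```

View pics/w1.png

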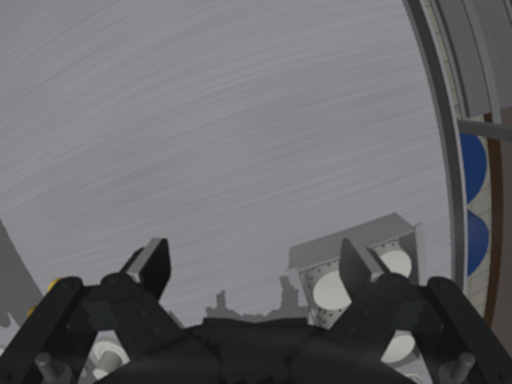

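All three rows were refused because `dr` is required. The wrist view shows only the fingers at (155,250) and (350,255), with the jar tray at (350,270).

Emit:
{"fn": "play_rows", "kwargs": {
  "deltas": [
    {"dp":[25,-36,0],"dr":[0,0,0],"gripper":1},
    {"dp":[25,-36,0],"dr":[0,0,0],"gripper":1},
    {"dp":[25,-36,0],"dr":[0,0,0],"gripper":1},
    {"dp":[25,-36,0],"dr":[0,0,0],"gripper":1},
    {"dp":[25,-36,0],"dr":[0,0,0],"gripper":1}
  ],
  "grip_force": 40
}}

```text
time_s: 0.65
eef_pos: [0.313, 0.3884, 0.2311]
tool_rot: [-180.0, -0.0, 161.8]
wrist_force: [-0.1, -0.0, -0.2]
grip_width: 0.997
grasp_force: 0.0
```

Emit:
{"fn": "play_rows", "kwargs": {
  "deltas": [
    {"dp":[25,-37,0],"dr":[0,0,0],"gripper":1},
    {"dp":[25,-37,0],"dr":[0,0,0],"gripper":1},
    {"dp":[25,-37,0],"dr":[0,0,0],"gripper":1},
    {"dp":[25,-36,0],"dr":[0,0,0],"gripper":1},
    {"dp":[25,-36,0],"dr":[0,0,0],"gripper":1}
  ]
}}

```text
time_s: 1.15
eef_pos: [0.438, 0.2052, 0.2312]
tool_rot: [-180.0, -0.0, 161.8]
wrist_force: [0.5, -0.5, -0.0]
grip_width: 0.999
grasp_force: 0.0
```

Emit:
{"fn": "play_rows", "kwargs": {
  "deltas": [
    {"dp":[0,0,-25],"dr":[0,0,0],"gripper":1},
    {"dp":[0,0,-25],"dr":[0,0,0],"gripper":1},
    {"dp":[0,0,-20],"dr":[0,0,0],"gripper":1},
    {"dp":[0,0,0],"dr":[0,0,0],"gripper":1},
    {"dp":[0,0,0],"dr":[0,0,0],"gripper":1}
  ]
}}

```text
time_s: 1.65
eef_pos: [0.4373, 0.2069, 0.1613]
tool_rot: [-180.0, -0.0, 161.8]
wrist_force: [0.6, -0.1, 0.7]
grip_width: 1.002
grasp_force: 0.0
```

```bash
cat >> h.py <<'E'
def wcloud(n):
    z=np.load(n+".npz");p,d,K,V=z["p"],z["d"],z["K"],z["V"]
    v,u=np.mgrid[0:384,0:512]
    a=(u-K[0,2])/K[0,0];b=(v-K[1,2])/K[1,1];r=np.hypot(a,b)+1e-9
    s=np.tan(r)/r*d
    c=np.stack([a*s,-b*s,-d,np.ones_like(d)],-1)
    w=c@np.linalg.inv(V).T;w[d==0]=np.nan
    return p,w[...,:3]
def snap(name,n):
    from bench import get_obs,capture,camera_model
    o=get_obs();m=camera_model(name);p,d=capture(name);cv2.imwrite(f"pics/{n}.png",p)
    np.savez(n+".npz",p=p,d=d,K=m["camera_matrix"],V=m["view"]);print("tcp",np.round(o["eef_pos"],4),np.round(o["tool_rot"],1),"w",round(o["grip_width"],3),"gf",round(o["grasp_force"],1),"F",np.round(o["wrist_force"],1),"t",round(o["time_s"],1))
    return wcloud(n) if name=="wrist" else cloud(n)
E
python3 - <<'E'
from h import *
p,w=snap("wrist","w2")
q=w[(np.hypot(w[...,0]-.436,w[...,1]-.205)<.035)&(w[...,2]>.055)&(w[...,2]<.075)];print(len(q),q.mean(0),q.min(0),q.max(0))
E
```

```text
tcp [0.4373 0.2069 0.1613] [-180.    -0.   161.8] w 1.002 gf 0.0 F [ 0.6 -0.1  0.7] t 1.6
1799 [0.43629197 0.20365939 0.06763313] [0.41792422 0.18329898 0.05509905] [0.45714431 0.22273559 0.06995622]
```

View pics/w2.png

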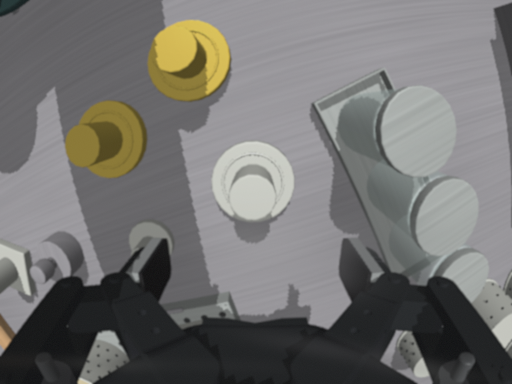

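The wrist view shows the white round follower at (253,190) just ahead of the fingers, centre about (436.5, 204). I'll go down and grip it.

Emit:
{"fn": "play_rows", "kwargs": {
  "deltas": [
    {"dp":[-1,-3,-30],"dr":[0,0,0],"gripper":1},
    {"dp":[0,0,-30],"dr":[0,0,0],"gripper":1},
    {"dp":[0,0,-30],"dr":[0,0,0],"gripper":1},
    {"dp":[0,0,-25],"dr":[0,0,0],"gripper":1},
    {"dp":[0,0,-16],"dr":[0,0,0],"gripper":1}
  ]
}}

```text
time_s: 2.2
eef_pos: [0.4371, 0.2043, 0.0299]
tool_rot: [180.0, 0.0, 161.8]
wrist_force: [-1.0, 0.3, -0.8]
grip_width: 1.002
grasp_force: 0.0
```

Emit:
{"fn": "play_rows", "kwargs": {
  "deltas": [
    {"dp":[0,0,0],"dr":[0,0,0],"gripper":1},
    {"dp":[0,0,0],"dr":[0,0,0],"gripper":-1},
    {"dp":[0,0,0],"dr":[0,0,0],"gripper":-1},
    {"dp":[0,0,0],"dr":[0,0,0],"gripper":-1},
    {"dp":[0,0,0],"dr":[0,0,0],"gripper":-1}
  ]
}}

```text
time_s: 2.7
eef_pos: [0.4375, 0.2043, 0.0316]
tool_rot: [179.9, 0.1, 161.8]
wrist_force: [-0.8, 0.7, 7.2]
grip_width: 0.455
grasp_force: 39.5
```

Emit:
{"fn": "play_rows", "kwargs": {
  "deltas": [
    {"dp":[0,0,0],"dr":[0,0,0],"gripper":-1},
    {"dp":[0,0,0],"dr":[0,0,0],"gripper":-1},
    {"dp":[0,0,0],"dr":[0,0,0],"gripper":-1},
    {"dp":[0,0,0],"dr":[0,0,0],"gripper":-1},
    {"dp":[0,0,0],"dr":[0,0,0],"gripper":-1}
  ]
}}

```text
time_s: 3.2
eef_pos: [0.4375, 0.2043, 0.0316]
tool_rot: [179.9, 0.1, 161.8]
wrist_force: [-0.7, 0.5, 7.0]
grip_width: 0.457
grasp_force: 39.5
```

Emit:
{"fn": "play_rows", "kwargs": {
  "deltas": [
    {"dp":[0,0,15],"dr":[0,0,0],"gripper":-1},
    {"dp":[0,0,30],"dr":[0,0,0],"gripper":-1},
    {"dp":[0,0,35],"dr":[0,0,0],"gripper":-1},
    {"dp":[0,0,35],"dr":[0,0,0],"gripper":-1},
    {"dp":[0,0,15],"dr":[0,0,0],"gripper":-1}
  ]
}}

```text
time_s: 3.7
eef_pos: [0.4381, 0.2044, 0.1639]
tool_rot: [179.8, 0.3, 161.8]
wrist_force: [0.9, -0.1, -2.8]
grip_width: 0.458
grasp_force: 40.6
```

Emit:
{"fn": "play_rows", "kwargs": {
  "deltas": [
    {"dp":[10,-15,0],"dr":[0,0,0],"gripper":-1},
    {"dp":[20,-31,0],"dr":[0,0,0],"gripper":-1},
    {"dp":[20,-31,0],"dr":[0,0,0],"gripper":-1},
    {"dp":[20,-31,0],"dr":[0,0,0],"gripper":-1},
    {"dp":[20,-31,0],"dr":[0,0,0],"gripper":-1}
  ]
}}

```text
time_s: 4.2
eef_pos: [0.5269, 0.0637, 0.1609]
tool_rot: [180.0, 0.0, 161.8]
wrist_force: [1.3, 0.4, -0.6]
grip_width: 0.46
grasp_force: 40.6
```

Emit:
{"fn": "play_rows", "kwargs": {
  "deltas": [
    {"dp":[20,-31,0],"dr":[0,0,0],"gripper":-1},
    {"dp":[20,-31,0],"dr":[0,0,0],"gripper":-1},
    {"dp":[20,-31,0],"dr":[0,0,0],"gripper":-1},
    {"dp":[20,-31,0],"dr":[0,0,0],"gripper":-1},
    {"dp":[17,-27,0],"dr":[0,0,0],"gripper":-1}
  ]
}}

```text
time_s: 4.7
eef_pos: [0.6243, -0.0879, 0.1608]
tool_rot: [-180.0, 0.0, 161.8]
wrist_force: [-0.2, -0.0, -1.7]
grip_width: 0.461
grasp_force: 40.6
```

Emit:
{"fn": "play_rows", "kwargs": {
  "deltas": [
    {"dp":[10,-16,0],"dr":[0,0,0],"gripper":-1},
    {"dp":[0,0,0],"dr":[0,0,0],"gripper":-1},
    {"dp":[0,0,0],"dr":[0,0,0],"gripper":-1}
  ]
}}

```text
time_s: 5.0
eef_pos: [0.6327, -0.1014, 0.1601]
tool_rot: [180.0, -0.1, 161.8]
wrist_force: [-0.3, 0.1, -1.6]
grip_width: 0.461
grasp_force: 40.7
```

```bash
python3 - <<'E'
from h import *
p,w=snap("wrist","w3");p,s=snap("side","s3");p2,t=snap("top","t3")
rect=lambda q:[np.round(a,1) for a in cv2.minAreaRect((q[:,:2]*1000).astype(np.float32))]
for n,c in(("w",w),("t",t),("s",s)):
    z=c[...,2]
    for nm,cy in(("sq",.044),("rd",-.1015)):
        q=c[(np.hypot(c[...,0]-.634,c[...,1]-cy)<.078)&(z>.09)&(z<.103)];print(n,nm,len(q),rect(q) if len(q) else 0,q.min(0).round(3),q.max(0).round(3))
E
```

```text
tcp [ 0.6327 -0.1014  0.1601] [ 1.800e+02 -1.000e-01  1.618e+02] w 0.461 gf 40.7 F [-0.3  0.1 -1.6] t 5.0
tcp [ 0.6323 -0.1009  0.1601] [ 1.800e+02 -1.000e-01  1.618e+02] w 0.455 gf 40.7 F [-0.5  0.3 -2. ] t 5.0
tcp [ 0.6323 -0.1007  0.1602] [ 1.800e+02 -1.000e-01  1.618e+02] w 0.455 gf 40.7 F [-0.2  0.4 -1.9] t 5.1
w sq 3208 [array([636.1,  42.3]), array([101.1, 102.4]), np.float64(2.1)] [ 0.584 -0.01   0.09 ] [0.688 0.095 0.099]
w rd 1526 [array([612.5, -96.8]), array([108. ,  60.9]), np.float64(73.1)] [ 0.581 -0.157  0.09 ] [ 0.657 -0.05   0.1  ]
t sq 245 [array([633.6,  47.3]), array([101.3,  93.9]), np.float64(1.5)] [0.582 0.002 0.09 ] [0.685 0.096 0.101]Traceback (most recent call last):
  File "<stdin>", line 7, in <module>
    return umr_minimum(a, axis, None, out, keepdims, initial, where)
ValueError: zero-size array to reduction operation minimum which has no identity
```

View pics/w3.png

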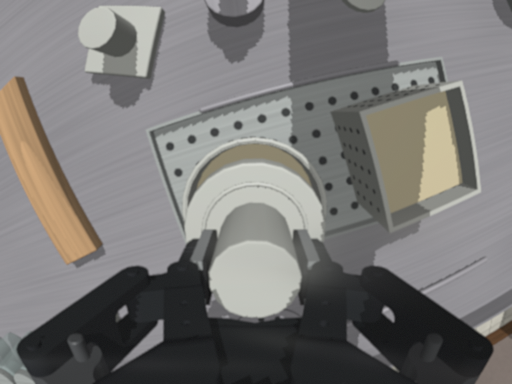

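View pics/s3.png

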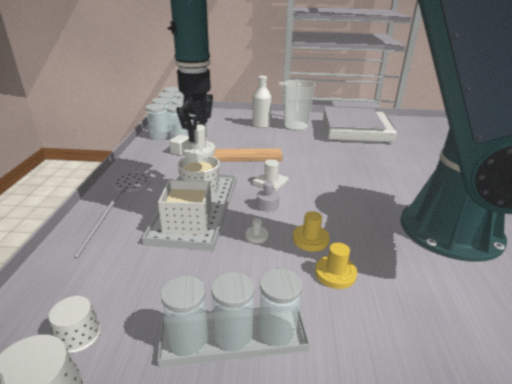

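The wrist view shows the follower upright in the grip at (255,240), over the round mould at (255,200). The side view at (200,150) agrees. I'll fit circles to the disc and the rim.

```bash
cat >> h.py <<'E'
def circ(q):
    from scipy.optimize import least_squares
    f=lambda a:np.hypot(q[:,0]-a[0],q[:,1]-a[1])-a[2]
    return least_squares(f,[*q[:,:2].mean(0),.05],loss="soft_l1",f_scale=.001).x
E
python3 - <<'E'
from h import *
p,w=wcloud("w3");z=w[...,2]
q=w[(np.hypot(w[...,0]-.634,w[...,1]+.1015)<.07)&(z>.094)&(z<.100)];print("rim",circ(q)[:3],len(q))
m=(np.hypot(w[...,0]-.634,w[...,1]+.1015)<.06)&(z>.120)&(z<.152)
q=w[m];print("z",np.percentile(q[:,2],[5,50,95]))
q=q[abs(q[:,2]-np.median(q[:,2]))<.004]; h=cv2.convexHull((q[:,:2]*1e3).astype(np.float32))[:,0]/1e3
print("disc",circ(h[h[:,0]<.625]),cv2.minEnclosingCircle((q[:,:2]*1e3).astype(np.float32)))
E
```

```text
rim [ 0.6348162  -0.10387666  0.05164097] 1437
z [0.14263495 0.14456744 0.1461621 ]
disc [ 0.63241173 -0.10272078  0.04153262] ((631.4578857421875, -102.48101043701172), 41.69225311279297)
```

Emit:
{"fn": "play_rows", "kwargs": {
  "deltas": [
    {"dp":[2,-1,0],"dr":[0,0,0],"gripper":-1},
    {"dp":[0,0,-12],"dr":[0,0,0],"gripper":-1},
    {"dp":[0,0,-12],"dr":[0,0,0],"gripper":-1},
    {"dp":[0,0,-12],"dr":[0,0,0],"gripper":-1},
    {"dp":[0,0,-12],"dr":[0,0,0],"gripper":-1}
  ]
}}

```text
time_s: 5.65
eef_pos: [0.6348, -0.1029, 0.1105]
tool_rot: [-180.0, -0.1, 161.8]
wrist_force: [-0.3, -0.9, -1.8]
grip_width: 0.461
grasp_force: 40.7
```

Emit:
{"fn": "play_rows", "kwargs": {
  "deltas": [
    {"dp":[0,0,-2],"dr":[0,0,0],"gripper":-1},
    {"dp":[0,0,-1],"dr":[0,0,0],"gripper":-1},
    {"dp":[0,0,0],"dr":[0,0,0],"gripper":-1}
  ]
}}

```text
time_s: 5.95
eef_pos: [0.6357, -0.1032, 0.1093]
tool_rot: [-180.0, 0.0, 161.8]
wrist_force: [-0.1, -0.5, -1.7]
grip_width: 0.459
grasp_force: 40.9
```

Emit:
{"fn": "play_rows", "kwargs": {
  "deltas": [
    {"dp":[0,0,-1],"dr":[0,0,0],"gripper":-1},
    {"dp":[0,0,0],"dr":[0,0,0],"gripper":-1},
    {"dp":[0,0,0],"dr":[0,0,0],"gripper":-1}
  ]
}}

```text
time_s: 6.25
eef_pos: [0.6357, -0.1032, 0.1086]
tool_rot: [-180.0, 0.0, 161.8]
wrist_force: [0.2, 0.0, -0.3]
grip_width: 0.454
grasp_force: 40.9
```

Emit:
{"fn": "play_rows", "kwargs": {
  "deltas": [
    {"dp":[0,0,-1],"dr":[0,0,0],"gripper":-1},
    {"dp":[0,0,0],"dr":[0,0,0],"gripper":-1},
    {"dp":[0,0,0],"dr":[0,0,0],"gripper":-1}
  ]
}}

```text
time_s: 6.55
eef_pos: [0.6357, -0.1031, 0.1077]
tool_rot: [-180.0, 0.0, 161.8]
wrist_force: [-0.5, -0.0, 1.7]
grip_width: 0.456
grasp_force: 40.9
```

Emit:
{"fn": "play_rows", "kwargs": {
  "deltas": [
    {"dp":[0,0,0],"dr":[0,0,0],"gripper":0.3},
    {"dp":[0,0,0],"dr":[0,0,0],"gripper":1},
    {"dp":[0,0,0],"dr":[0,0,0],"gripper":1},
    {"dp":[0,0,0],"dr":[0,0,0],"gripper":1},
    {"dp":[0,0,10],"dr":[0,0,0],"gripper":1}
  ]
}}

```text
time_s: 7.05
eef_pos: [0.6343, -0.1028, 0.1162]
tool_rot: [-180.0, -0.2, 161.8]
wrist_force: [0.0, -0.7, 0.1]
grip_width: 1.001
grasp_force: 0.0
```

Emit:
{"fn": "play_rows", "kwargs": {
  "deltas": [
    {"dp":[0,0,20],"dr":[0,0,0],"gripper":1},
    {"dp":[0,0,20],"dr":[0,0,0],"gripper":1},
    {"dp":[-10,-4,15],"dr":[0,0,0],"gripper":1},
    {"dp":[-35,-14,0],"dr":[0,0,0],"gripper":1},
    {"dp":[-35,-14,0],"dr":[0,0,0],"gripper":1}
  ]
}}

```text
time_s: 7.55
eef_pos: [0.5549, -0.1355, 0.1734]
tool_rot: [-180.0, 0.1, 161.9]
wrist_force: [-0.9, -0.4, -0.2]
grip_width: 1.002
grasp_force: 0.0
```

Emit:
{"fn": "play_rows", "kwargs": {
  "deltas": [
    {"dp":[-35,-15,0],"dr":[0,0,0],"gripper":1},
    {"dp":[-35,-15,0],"dr":[0,0,0],"gripper":1},
    {"dp":[-30,-13,0],"dr":[0,0,0],"gripper":1},
    {"dp":[-12,-4,-10],"dr":[0,0,0],"gripper":1},
    {"dp":[0,0,0],"dr":[0,0,0],"gripper":1}
  ]
}}

```text
time_s: 8.05
eef_pos: [0.4403, -0.1819, 0.162]
tool_rot: [180.0, -0.2, 161.7]
wrist_force: [-0.2, -0.4, -0.1]
grip_width: 1.001
grasp_force: 0.0
```

Emit:
{"fn": "play_rows", "kwargs": {
  "deltas": [
    {"dp":[0,0,0],"dr":[0,0,0],"gripper":1},
    {"dp":[0,0,0],"dr":[0,0,0],"gripper":1}
  ]
}}

```text
time_s: 8.25
eef_pos: [0.4447, -0.1822, 0.1629]
tool_rot: [-180.0, 0.1, 161.8]
wrist_force: [0.8, -1.2, 0.2]
grip_width: 1.001
grasp_force: 0.0
```

```bash
python3 - <<'E'
from h import *
p,w=snap("wrist","w4");p2,t=snap("top","t4")
q=w[(np.hypot(w[...,0]-.443,w[...,1]+.183)<.035)&(w[...,2]>.064)&(w[...,2]<.075)];print(len(q),q.mean(0),q.min(0),q.max(0),circ(cv2.convexHull((q[:,:2]*1e3).astype(np.float32))[:,0]/1e3))
r=lambda q:[np.round(a,1) for a in cv2.minAreaRect((q[:,:2]*1000).astype(np.float32))]
q=w[(np.hypot(w[...,0]-.443,w[...,1]+.183)<.058)&(w[...,2]>.012)&(w[...,2]<.02)];print(r(q))
z=t[...,2]
q=t[(np.hypot(t[...,0]-.634,t[...,1]+.103)<.045)&(z>.138)&(z<.155)];print("rf boss",len(q),q.mean(0),r(q))
q=t[(np.hypot(t[...,0]-.634,t[...,1]+.103)<.07)&(z>.092)&(z<.103)];print("rm",r(q))
E
```

```text
tcp [ 0.4447 -0.1822  0.1629] [-1.800e+02  1.000e-01  1.618e+02] w 1.001 gf 0.0 F [ 0.8 -1.2  0.2] t 8.2
tcp [ 0.4447 -0.1822  0.1628] [-1.800e+02  1.000e-01  1.618e+02] w 0.999 gf 0.0 F [0.8 0.3 0.3] t 8.3
1707 [ 0.44409223 -0.18558595  0.0679755 ] [ 0.42509106 -0.20557398  0.06414974] [ 0.46461791 -0.16607485  0.07033691] [ 0.44476861 -0.18581184  0.019691  ]
[array([ 444.8, -185.9]), array([76.8, 77. ]), np.float64(60.2)]
rf boss 236 [ 0.6329619  -0.10230963  0.143726  ] [array([ 633.5, -102.9]), array([37.4, 38.3]), np.float64(39.6)]
rm [array([ 633. , -101.9]), array([106. , 106.3]), np.float64(42.9)]
```

The round follower is seated: boss top at z 0.144, within 1 mm of the mould centre. Next is the square one.

Emit:
{"fn": "play_rows", "kwargs": {
  "deltas": [
    {"dp":[0,-3,-30],"dr":[0,0,0],"gripper":1},
    {"dp":[0,0,-30],"dr":[0,0,0],"gripper":1},
    {"dp":[0,0,-30],"dr":[0,0,0],"gripper":1},
    {"dp":[0,0,-25],"dr":[0,0,0],"gripper":1},
    {"dp":[0,0,-17],"dr":[0,0,0],"gripper":1}
  ]
}}

```text
time_s: 8.85
eef_pos: [0.4436, -0.1845, 0.0286]
tool_rot: [180.0, -0.1, 161.8]
wrist_force: [0.5, 0.3, 0.7]
grip_width: 0.997
grasp_force: 0.0
```

Emit:
{"fn": "play_rows", "kwargs": {
  "deltas": [
    {"dp":[0,0,0],"dr":[0,0,0],"gripper":1},
    {"dp":[0,0,0],"dr":[0,0,0],"gripper":-1},
    {"dp":[0,0,0],"dr":[0,0,0],"gripper":-1},
    {"dp":[0,0,0],"dr":[0,0,0],"gripper":-1},
    {"dp":[0,0,0],"dr":[0,0,0],"gripper":-1}
  ]
}}

```text
time_s: 9.35
eef_pos: [0.4444, -0.1854, 0.0315]
tool_rot: [-180.0, 0.1, 161.8]
wrist_force: [-0.4, -0.4, 4.7]
grip_width: 0.456
grasp_force: 39.8
```

Emit:
{"fn": "play_rows", "kwargs": {
  "deltas": [
    {"dp":[0,0,0],"dr":[0,0,0],"gripper":-1},
    {"dp":[0,0,0],"dr":[0,0,0],"gripper":-1},
    {"dp":[0,0,15],"dr":[0,0,0],"gripper":-1},
    {"dp":[0,0,30],"dr":[0,0,0],"gripper":-1},
    {"dp":[0,0,35],"dr":[0,0,0],"gripper":-1}
  ]
}}

```text
time_s: 9.85
eef_pos: [0.4425, -0.1845, 0.1108]
tool_rot: [180.0, -0.1, 161.8]
wrist_force: [0.5, -0.7, -1.2]
grip_width: 0.461
grasp_force: 40.5
```

Emit:
{"fn": "play_rows", "kwargs": {
  "deltas": [
    {"dp":[0,0,35],"dr":[0,0,0.05],"gripper":-1},
    {"dp":[10,12,19],"dr":[0,0,0.06],"gripper":-1},
    {"dp":[20,24,0],"dr":[0,0,0.06],"gripper":-1},
    {"dp":[20,24,0],"dr":[0,0,0.06],"gripper":-1},
    {"dp":[20,24,0],"dr":[0,0,0.06],"gripper":-1}
  ]
}}

```text
time_s: 10.35
eef_pos: [0.514, -0.1003, 0.1652]
tool_rot: [-180.0, 0.1, 178.5]
wrist_force: [0.8, -0.6, -2.1]
grip_width: 0.457
grasp_force: 40.6
```

Emit:
{"fn": "play_rows", "kwargs": {
  "deltas": [
    {"dp":[20,24,0],"dr":[0,0,0.06],"gripper":-1},
    {"dp":[20,24,0],"dr":[0,0,0.06],"gripper":-1},
    {"dp":[20,24,0],"dr":[0,0,0.06],"gripper":-1},
    {"dp":[20,24,0],"dr":[0,0,0.06],"gripper":-1},
    {"dp":[20,24,0],"dr":[0,0,0.027],"gripper":-1}
  ]
}}

```text
time_s: 10.85
eef_pos: [0.6139, 0.02, 0.1647]
tool_rot: [-180.0, 0.0, -166.2]
wrist_force: [0.0, -0.3, -1.4]
grip_width: 0.459
grasp_force: 40.6
```

Emit:
{"fn": "play_rows", "kwargs": {
  "deltas": [
    {"dp":[14,16,0],"dr":[0,0,0],"gripper":-1},
    {"dp":[7,8,0],"dr":[0,0,0],"gripper":-1},
    {"dp":[0,0,0],"dr":[0,0,0],"gripper":-1},
    {"dp":[0,0,0],"dr":[0,0,0],"gripper":-1}
  ]
}}

```text
time_s: 11.25
eef_pos: [0.6336, 0.0423, 0.1642]
tool_rot: [-180.0, -0.1, -166.3]
wrist_force: [-0.0, -0.5, -1.6]
grip_width: 0.457
grasp_force: 40.6
```

```bash
python3 - <<'E'
from h import *
p,w=snap("wrist","w5");z=w[...,2]
r=lambda q:[np.round(a,1) for a in cv2.minAreaRect((q[:,:2]*1000).astype(np.float32))]
R=np.hypot(w[...,0]-.635,w[...,1]-.043)
q=w[(R<.078)&(z>.094)&(z<.100)];print("rim",len(q),r(q),q.min(0),q.max(0))
q=w[(R<.06)&(z>.12)&(z<.16)];zm=np.median(q[:,2]);print("z",zm);q=q[abs(q[:,2]-zm)<.003];print("plate",len(q),r(q),q.min(0),q.max(0))
E
```

```text
tcp [0.6336 0.0423 0.1642] [-1.800e+02 -1.000e-01 -1.663e+02] w 0.457 gf 40.6 F [-0.  -0.5 -1.6] t 11.2
rim 1490 [array([633.2,  41.7]), array([ 94.9, 100.5]), np.float64(2.0)] [ 0.584367   -0.00992692  0.09409421] [0.68232833 0.09061918 0.09912571]
z 0.14867287595793396
plate 6953 [array([632.6,  41.1]), array([75.2, 76.5]), np.float64(1.6)] [0.59410776 0.0019985  0.14575073] [0.6691648  0.07910054 0.15162204]
```

View pics/w5.png

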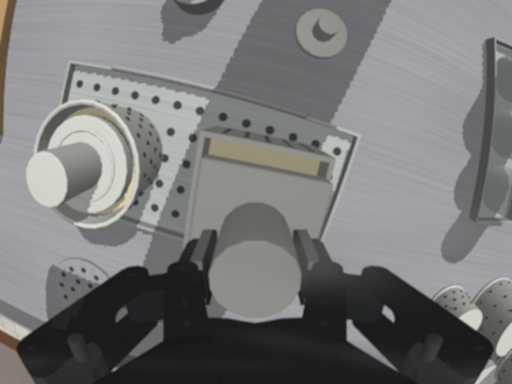

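The wrist view shows the square follower held at (260,180) over the square mould, parallel to it, and the round follower in its mould at (90,165). I'll shift +2,+1 and lower.

Emit:
{"fn": "play_rows", "kwargs": {
  "deltas": [
    {"dp":[2,1,0],"dr":[0,0,0],"gripper":-1},
    {"dp":[0,0,-14],"dr":[0,0,0],"gripper":-1},
    {"dp":[0,0,-14],"dr":[0,0,0],"gripper":-1},
    {"dp":[0,0,-14],"dr":[0,0,0],"gripper":-1},
    {"dp":[0,0,-11],"dr":[0,0,0],"gripper":-1}
  ]
}}

```text
time_s: 11.8
eef_pos: [0.6353, 0.0438, 0.109]
tool_rot: [180.0, -0.1, -166.3]
wrist_force: [-0.1, -0.2, -2.4]
grip_width: 0.461
grasp_force: 40.6
```

Emit:
{"fn": "play_rows", "kwargs": {
  "deltas": [
    {"dp":[0,0,-1],"dr":[0,0,0],"gripper":-1},
    {"dp":[0,0,0],"dr":[0,0,0],"gripper":-1},
    {"dp":[0,0,0],"dr":[0,0,0],"gripper":-1}
  ]
}}

```text
time_s: 12.1
eef_pos: [0.6366, 0.044, 0.1103]
tool_rot: [-180.0, 0.0, -166.3]
wrist_force: [0.4, -0.5, -2.6]
grip_width: 0.458
grasp_force: 40.5
```

Emit:
{"fn": "play_rows", "kwargs": {
  "deltas": [
    {"dp":[0,0,-1],"dr":[0,0,0],"gripper":-1},
    {"dp":[0,0,0],"dr":[0,0,0],"gripper":-1},
    {"dp":[0,0,0],"dr":[0,0,0],"gripper":-1}
  ]
}}

```text
time_s: 12.4
eef_pos: [0.6366, 0.0439, 0.1095]
tool_rot: [-180.0, 0.0, -166.3]
wrist_force: [-0.2, 0.2, -1.5]
grip_width: 0.458
grasp_force: 40.5
```

Emit:
{"fn": "play_rows", "kwargs": {
  "deltas": [
    {"dp":[0,0,-1],"dr":[0,0,0],"gripper":-1},
    {"dp":[0,0,0],"dr":[0,0,0],"gripper":-1},
    {"dp":[0,0,0],"dr":[0,0,0],"gripper":-1}
  ]
}}

```text
time_s: 12.7
eef_pos: [0.6364, 0.0439, 0.1082]
tool_rot: [-180.0, -0.0, -166.3]
wrist_force: [0.0, -0.3, -1.0]
grip_width: 0.458
grasp_force: 40.5
```

Emit:
{"fn": "play_rows", "kwargs": {
  "deltas": [
    {"dp":[0,0,-1],"dr":[0,0,0],"gripper":-1},
    {"dp":[0,0,0],"dr":[0,0,0],"gripper":-1},
    {"dp":[0,0,0],"dr":[0,0,0],"gripper":-1}
  ]
}}

```text
time_s: 13.0
eef_pos: [0.6365, 0.0439, 0.1075]
tool_rot: [-180.0, 0.0, -166.3]
wrist_force: [-1.9, -0.4, 1.7]
grip_width: 0.457
grasp_force: 40.9
```

Emit:
{"fn": "play_rows", "kwargs": {
  "deltas": [
    {"dp":[0,0,0],"dr":[0,0,0],"gripper":0.3},
    {"dp":[0,0,0],"dr":[0,0,0],"gripper":1},
    {"dp":[0,0,0],"dr":[0,0,0],"gripper":1},
    {"dp":[0,0,0],"dr":[0,0,0],"gripper":1},
    {"dp":[0,0,10],"dr":[0,0,0],"gripper":1}
  ]
}}

```text
time_s: 13.5
eef_pos: [0.6353, 0.044, 0.1162]
tool_rot: [180.0, -0.2, -166.3]
wrist_force: [-0.3, -0.2, 0.6]
grip_width: 1.003
grasp_force: 0.0
```

Emit:
{"fn": "play_rows", "kwargs": {
  "deltas": [
    {"dp":[0,0,25],"dr":[0,0,0],"gripper":1},
    {"dp":[0,0,30],"dr":[0,0,0],"gripper":1},
    {"dp":[0,0,20],"dr":[0,0,0],"gripper":1},
    {"dp":[-5,-20,0],"dr":[0,0,0],"gripper":1},
    {"dp":[-10,-37,0],"dr":[0,0,0],"gripper":1}
  ]
}}

```text
time_s: 14.0
eef_pos: [0.6229, -0.0118, 0.1944]
tool_rot: [-180.0, 0.2, -166.1]
wrist_force: [-0.5, -0.7, -0.3]
grip_width: 1.001
grasp_force: 0.0
```

Emit:
{"fn": "play_rows", "kwargs": {
  "deltas": [
    {"dp":[-10,-37,0],"dr":[0,0,0],"gripper":1},
    {"dp":[-10,-37,0],"dr":[0,0,0],"gripper":1},
    {"dp":[-10,-37,0],"dr":[0,0,0],"gripper":1},
    {"dp":[-10,-37,0],"dr":[0,0,0],"gripper":1},
    {"dp":[-10,-37,0],"dr":[0,0,0],"gripper":1}
  ]
}}

```text
time_s: 14.5
eef_pos: [0.5711, -0.1996, 0.1932]
tool_rot: [-180.0, 0.0, -166.3]
wrist_force: [0.4, -0.2, -0.7]
grip_width: 0.998
grasp_force: 0.0
```

Emit:
{"fn": "play_rows", "kwargs": {
  "deltas": [
    {"dp":[-10,-37,0],"dr":[0,0,-0.06],"gripper":1},
    {"dp":[-10,-37,0],"dr":[0,0,-0.053],"gripper":1},
    {"dp":[-10,-37,0],"dr":[0,0,0],"gripper":1},
    {"dp":[-10,-37,0],"dr":[0,0,0],"gripper":1},
    {"dp":[0,0,-30],"dr":[0,0,0],"gripper":1}
  ]
}}

```text
time_s: 15.0
eef_pos: [0.5335, -0.3536, 0.167]
tool_rot: [-179.4, 0.4, -173.0]
wrist_force: [0.5, -0.5, -1.1]
grip_width: 1.002
grasp_force: 0.0
```

Emit:
{"fn": "play_rows", "kwargs": {
  "deltas": [
    {"dp":[0,0,-30],"dr":[0,0,0],"gripper":1},
    {"dp":[0,0,0],"dr":[0,0,0],"gripper":1},
    {"dp":[0,0,0],"dr":[0,0,0],"gripper":1}
  ]
}}

```text
time_s: 15.3
eef_pos: [0.5314, -0.3459, 0.1327]
tool_rot: [180.0, -0.0, -172.8]
wrist_force: [-0.1, 0.3, 1.2]
grip_width: 1.0
grasp_force: 0.0
```

```bash
python3 - <<'E'
from h import *
p,w=snap("wrist","w6");p2,t=snap("top","t6")
r=lambda q:[np.round(a,1) for a in cv2.minAreaRect((q[:,:2]*1000).astype(np.float32))]
for n,c in(("w",w),("t",t)):
    z=c[...,2];m=(z>.012)&(z<.028)&(abs(c[...,0]-.53)<.15)&(abs(c[...,1]+.346)<.08);print(n,m.sum(),r(c[m]),c[m].min(0),c[m].max(0))
z=t[...,2]
for nm,cy in(("sq",.043),("rd",-.103)):
    R=np.hypot(t[...,0]-.635,t[...,1]-cy)
    print(nm,"boss",r(t[(R<.045)&(z>.138)&(z<.155)]),t[(R<.012)][:,2].mean(),"rim",r(t[(R<.078)&(z>.092)&(z<.103)]))
E
```

```text
tcp [ 0.5314 -0.3459  0.1327] [ 180.    -0.  -172.8] w 1.0 gf 0.0 F [-0.1  0.3  1.2] t 15.3
tcp [ 0.5322 -0.3464  0.1337] [-1.799e+02  1.000e-01 -1.728e+02] w 1.003 gf 0.0 F [ 0.  -0.1  0.7] t 15.3
w 16193 [array([ 534.2, -349.6]), array([239.8,  60.7]), np.float64(7.2)] [ 0.41277344 -0.39306667  0.01572534] [ 0.65628339 -0.30531083  0.02259726]
t 160 [array([ 642.7, -331.6]), array([23. , 62.3]), np.float64(17.2)] [ 0.62247604 -0.36319409  0.01260306] [ 0.65402241 -0.30262738  0.02447809]
sq boss [array([633.8,  44.3]), array([38.5, 37.9]), np.float64(88.4)] 0.14391751478303394 rim [array([634. ,  43.8]), array([100.7, 100. ]), np.float64(2.1)]
rd boss [array([ 633.5, -102.5]), array([37.6, 38.5]), np.float64(43.0)] 0.14383867366558012 rim [array([ 633. , -101.9]), array([105.9, 106.4]), np.float64(43.8)]
```

View pics/w6.png

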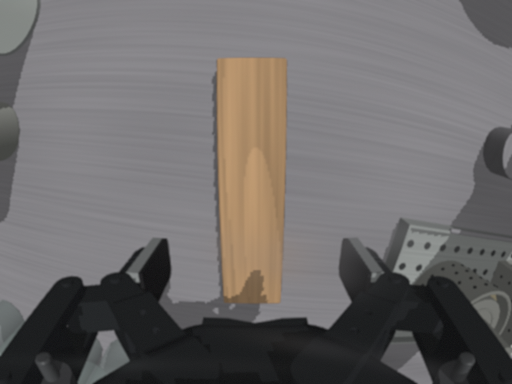

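Both followers are seated, boss tops at z 0.144 and within 1 mm of the mould centres. The wrist view shows the board at (252,180), aligned with the tool, centre about (533.5,-348.5). I'll go down carefully.

Emit:
{"fn": "play_rows", "kwargs": {
  "deltas": [
    {"dp":[2,-2,-30],"dr":[0,0,0],"gripper":1},
    {"dp":[0,0,-30],"dr":[0,0,0],"gripper":1},
    {"dp":[0,0,-30],"dr":[0,0,0],"gripper":1},
    {"dp":[0,0,-20],"dr":[0,0,0],"gripper":1},
    {"dp":[0,0,-15],"dr":[0,0,0],"gripper":1}
  ],
  "grip_force": 60
}}

```text
time_s: 15.9
eef_pos: [0.5344, -0.3483, 0.0075]
tool_rot: [-179.9, 0.1, -172.7]
wrist_force: [-0.4, -0.6, -0.0]
grip_width: 1.001
grasp_force: 0.0
```

Emit:
{"fn": "play_rows", "kwargs": {
  "deltas": [
    {"dp":[0,0,-5],"dr":[0,0,0],"gripper":1},
    {"dp":[0,0,-4],"dr":[0,0,0],"gripper":1},
    {"dp":[0,0,0],"dr":[0,0,0],"gripper":1}
  ]
}}

```text
time_s: 16.2
eef_pos: [0.5341, -0.3485, -0.001]
tool_rot: [-179.9, 0.1, -172.8]
wrist_force: [-0.0, -0.6, -0.2]
grip_width: 0.997
grasp_force: 0.0
```

Emit:
{"fn": "play_rows", "kwargs": {
  "deltas": [
    {"dp":[0,0,0],"dr":[0,0,0],"gripper":0},
    {"dp":[0,0,0],"dr":[0,0,0],"gripper":-1},
    {"dp":[0,0,0],"dr":[0,0,0],"gripper":-1},
    {"dp":[0,0,0],"dr":[0,0,0],"gripper":-1},
    {"dp":[0,0,0],"dr":[0,0,0],"gripper":-1}
  ]
}}

```text
time_s: 16.7
eef_pos: [0.5342, -0.3486, -0.0004]
tool_rot: [-179.9, 0.1, -172.8]
wrist_force: [-0.9, -0.2, 4.7]
grip_width: 0.688
grasp_force: 66.2
```

Emit:
{"fn": "play_rows", "kwargs": {
  "deltas": [
    {"dp":[0,0,0],"dr":[0,0,0],"gripper":-1},
    {"dp":[0,0,5],"dr":[0,0,0],"gripper":-1},
    {"dp":[0,0,10],"dr":[0,0,0],"gripper":-1},
    {"dp":[0,0,10],"dr":[0,0,0],"gripper":-1},
    {"dp":[0,0,15],"dr":[0,0,0],"gripper":-1}
  ]
}}

```text
time_s: 17.2
eef_pos: [0.5331, -0.3478, 0.0389]
tool_rot: [180.0, -0.0, -172.8]
wrist_force: [0.0, -0.5, -2.6]
grip_width: 0.688
grasp_force: 65.2
```

Emit:
{"fn": "play_rows", "kwargs": {
  "deltas": [
    {"dp":[0,0,25],"dr":[0,0,0],"gripper":-1},
    {"dp":[0,0,35],"dr":[0,0,0],"gripper":-1},
    {"dp":[0,0,35],"dr":[0,0,0],"gripper":-1},
    {"dp":[0,0,35],"dr":[0,0,0],"gripper":-1},
    {"dp":[0,0,25],"dr":[0,0,0],"gripper":-1}
  ]
}}

```text
time_s: 17.7
eef_pos: [0.5341, -0.3486, 0.1973]
tool_rot: [-179.8, 0.1, -172.8]
wrist_force: [1.2, -0.1, -2.6]
grip_width: 0.687
grasp_force: 65.3
```

Emit:
{"fn": "play_rows", "kwargs": {
  "deltas": [
    {"dp":[4,13,0],"dr":[0,0,-0.06],"gripper":-1},
    {"dp":[8,25,0],"dr":[0,0,-0.12],"gripper":-1},
    {"dp":[8,25,0],"dr":[0,0,-0.12],"gripper":-1},
    {"dp":[8,25,0],"dr":[0,0,-0.12],"gripper":-1},
    {"dp":[8,25,0],"dr":[0,0,-0.12],"gripper":-1}
  ]
}}

```text
time_s: 18.2
eef_pos: [0.5695, -0.2341, 0.1945]
tool_rot: [-180.0, 0.0, 156.0]
wrist_force: [0.4, -0.5, -2.2]
grip_width: 0.686
grasp_force: 65.2
```

Emit:
{"fn": "play_rows", "kwargs": {
  "deltas": [
    {"dp":[8,25,0],"dr":[0,0,-0.12],"gripper":-1},
    {"dp":[8,25,0],"dr":[0,0,-0.12],"gripper":-1},
    {"dp":[8,25,0],"dr":[0,0,-0.12],"gripper":-1},
    {"dp":[8,25,0],"dr":[0,0,-0.12],"gripper":-1},
    {"dp":[8,25,0],"dr":[0,0,-0.12],"gripper":-1}
  ]
}}

```text
time_s: 18.7
eef_pos: [0.6096, -0.109, 0.1945]
tool_rot: [180.0, 0.0, 121.6]
wrist_force: [0.4, 0.0, -3.0]
grip_width: 0.685
grasp_force: 65.2
```

Emit:
{"fn": "play_rows", "kwargs": {
  "deltas": [
    {"dp":[8,25,0],"dr":[0,0,-0.12],"gripper":-1},
    {"dp":[8,25,0],"dr":[0,0,-0.12],"gripper":-1},
    {"dp":[5,20,0],"dr":[0,0,-0.12],"gripper":-1},
    {"dp":[3,11,0],"dr":[0,0,-0.12],"gripper":-1},
    {"dp":[0,0,0],"dr":[0,0,-0.076],"gripper":-1}
  ]
}}

```text
time_s: 19.2
eef_pos: [0.6337, -0.0271, 0.1945]
tool_rot: [179.9, -0.0, 89.9]
wrist_force: [0.7, -0.1, -2.4]
grip_width: 0.685
grasp_force: 65.2
```

Emit:
{"fn": "play_rows", "kwargs": {
  "deltas": [
    {"dp":[0,0,0],"dr":[0,0,0],"gripper":-1},
    {"dp":[0,0,0],"dr":[0,0,0],"gripper":-1},
    {"dp":[0,0,0],"dr":[0,0,0],"gripper":-1}
  ]
}}

```text
time_s: 19.5
eef_pos: [0.6334, -0.0294, 0.1937]
tool_rot: [180.0, 0.0, 90.1]
wrist_force: [0.2, 0.0, -3.3]
grip_width: 0.687
grasp_force: 65.2
```

```bash
python3 - <<'E'
from h import *
p,w=snap("wrist","w7");p2,t=snap("top","t7");p3,s=snap("side","s7")
r=lambda q:[np.round(a,1) for a in cv2.minAreaRect((q[:,:2]*1000).astype(np.float32))]
for n,c,I in(("w",w,p),("s",s,p3),("t",t,p2)):
    z=c[...,2];hs=cv2.cvtColor(I,cv2.COLOR_BGR2HSV);wood=(hs[...,1]>90)&(hs[...,0]<22)&(hs[...,0]>5)
    m=wood&(z>.17)&(z<.24)&(abs(c[...,0]-.635)<.09)&(abs(c[...,1]+.03)<.18);q=c[m];print(n,len(q));
    if len(q)>20:
        A=np.c_[q[:,:2]-[.634,-.029],np.ones(len(q))];print(r(q),q.min(0),q.max(0),"plane",np.linalg.lstsq(A,q[:,2],rcond=None)[0])
E
```

```text
tcp [ 0.6334 -0.0294  0.1937] [180.    0.   90.1] w 0.687 gf 65.2 F [ 0.2  0.  -3.3] t 19.5
tcp [ 0.6333 -0.0294  0.1936] [180.    0.   90.1] w 0.686 gf 65.2 F [-0.1  0.2 -3.4] t 19.6
tcp [ 0.6334 -0.0294  0.1935] [180.    0.   90.1] w 0.687 gf 65.2 F [ 0.6  0.6 -2.9] t 19.6
w 42141
[array([632.8,   9.2]), array([156.6,  59.1]), np.float64(89.8)] [ 0.60334126 -0.06905002  0.21158147] [0.66241328 0.08757279 0.21729914] plane [0.00158499 0.00105829 0.21409797]
s 1099
[array([631.5, -25.5]), array([ 57.7, 238.3]), np.float64(0.2)] [ 0.60255238 -0.14456812  0.1968876 ] [0.66032814 0.09373354 0.2356373 ] plane [ 0.00883197 -0.02772553  0.21387034]
t 1094
[array([642.3, -22.4]), array([172.8,  54.8]), np.float64(82.1)] [ 0.60414083 -0.11064612  0.20991033] [0.65982386 0.06560086 0.21915653] plane [-0.00242719  0.00202289  0.21398477]
```

View pics/w7.png

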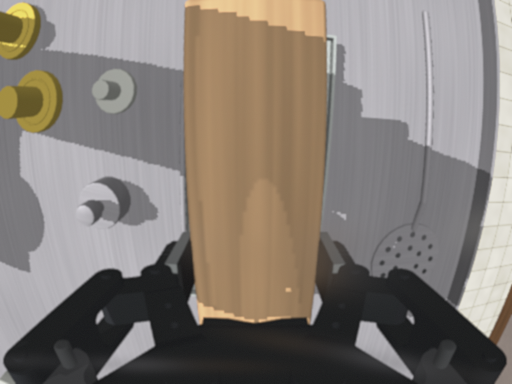

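View pics/s7.png

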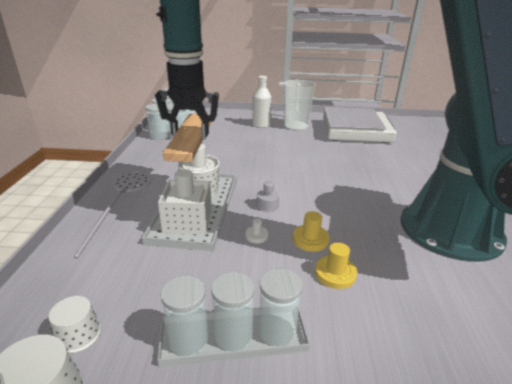

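The wrist view shows the board level at (255,160), and the side view shows it above both bosses at (188,140). Its bottom is at z 0.194, so it goes down about 50 mm.

Emit:
{"fn": "play_rows", "kwargs": {
  "deltas": [
    {"dp":[1,0,-12],"dr":[0,0,0],"gripper":-1},
    {"dp":[0,0,-12],"dr":[0,0,0],"gripper":-1},
    {"dp":[0,0,-12],"dr":[0,0,0],"gripper":-1},
    {"dp":[0,0,-9],"dr":[0,0,0],"gripper":-1},
    {"dp":[0,0,-2],"dr":[0,0,0],"gripper":-1}
  ]
}}

```text
time_s: 20.15
eef_pos: [0.6332, -0.0289, 0.1441]
tool_rot: [-179.8, -0.0, 90.1]
wrist_force: [-0.3, -0.1, -2.9]
grip_width: 0.683
grasp_force: 65.2
```

Emit:
{"fn": "play_rows", "kwargs": {
  "deltas": [
    {"dp":[0,0,-1],"dr":[0,0,0],"gripper":-1},
    {"dp":[0,0,0],"dr":[0,0,0],"gripper":-1},
    {"dp":[0,0,0],"dr":[0,0,0],"gripper":-1}
  ]
}}

```text
time_s: 20.45
eef_pos: [0.6349, -0.0291, 0.1458]
tool_rot: [179.9, 0.0, 90.1]
wrist_force: [-0.2, -0.5, -3.2]
grip_width: 0.682
grasp_force: 65.2
```

Emit:
{"fn": "play_rows", "kwargs": {
  "deltas": [
    {"dp":[0,0,-1],"dr":[0,0,0],"gripper":-1},
    {"dp":[0,0,0],"dr":[0,0,0],"gripper":-1},
    {"dp":[0,0,0],"dr":[0,0,0],"gripper":-1}
  ]
}}

```text
time_s: 20.75
eef_pos: [0.6345, -0.0291, 0.1444]
tool_rot: [180.0, 0.0, 90.1]
wrist_force: [0.4, 0.2, -2.6]
grip_width: 0.682
grasp_force: 65.2
```

Emit:
{"fn": "play_rows", "kwargs": {
  "deltas": [
    {"dp":[0,0,-1],"dr":[0,0,0],"gripper":-1},
    {"dp":[0,0,0],"dr":[0,0,0],"gripper":-1},
    {"dp":[0,0,0],"dr":[0,0,0],"gripper":-1}
  ]
}}

```text
time_s: 21.05
eef_pos: [0.6347, -0.0291, 0.1436]
tool_rot: [180.0, 0.0, 90.1]
wrist_force: [-1.4, 0.8, 1.6]
grip_width: 0.687
grasp_force: 65.5
```

Emit:
{"fn": "play_rows", "kwargs": {
  "deltas": [
    {"dp":[0,0,-0.5],"dr":[0,0,0],"gripper":-1},
    {"dp":[0,0,0],"dr":[0,0,0],"gripper":-1},
    {"dp":[0,0,0],"dr":[0,0,0],"gripper":-1}
  ]
}}

```text
time_s: 21.35
eef_pos: [0.6347, -0.0291, 0.1436]
tool_rot: [180.0, 0.0, 90.1]
wrist_force: [-1.7, -0.2, 4.3]
grip_width: 0.683
grasp_force: 66.2
```

Emit:
{"fn": "play_rows", "kwargs": {
  "deltas": [
    {"dp":[0,0,0],"dr":[0,0,0],"gripper":0.6},
    {"dp":[0,0,0],"dr":[0,0,0],"gripper":1},
    {"dp":[0,0,0],"dr":[0,0,0],"gripper":1},
    {"dp":[0,0,0],"dr":[0,0,0],"gripper":1},
    {"dp":[0,0,10],"dr":[0,0,0],"gripper":1}
  ],
  "grip_force": 50
}}

```text
time_s: 21.85
eef_pos: [0.6333, -0.0289, 0.1516]
tool_rot: [-179.8, -0.0, 90.1]
wrist_force: [-0.1, 0.4, -0.1]
grip_width: 1.0
grasp_force: 0.0
```

Emit:
{"fn": "play_rows", "kwargs": {
  "deltas": [
    {"dp":[0,0,20],"dr":[0,0,0],"gripper":1},
    {"dp":[0,0,25],"dr":[0,0,0],"gripper":1},
    {"dp":[-15,-2,0],"dr":[0,0,0],"gripper":1},
    {"dp":[-35,-6,0],"dr":[0,0,0],"gripper":1},
    {"dp":[-35,-6,0],"dr":[0,0,0],"gripper":1}
  ]
}}

```text
time_s: 22.35
eef_pos: [0.5493, -0.0432, 0.1986]
tool_rot: [179.9, 0.0, 90.1]
wrist_force: [-0.1, 0.3, -0.4]
grip_width: 1.005
grasp_force: 0.0
```

Emit:
{"fn": "play_rows", "kwargs": {
  "deltas": [
    {"dp":[-35,-6,0],"dr":[0,0,0],"gripper":1},
    {"dp":[-35,-6,0],"dr":[0,0,0],"gripper":1},
    {"dp":[-32,-5,-20],"dr":[0,0,0],"gripper":1},
    {"dp":[0,0,-20],"dr":[0,0,0],"gripper":1},
    {"dp":[0,0,0],"dr":[0,0,0],"gripper":1}
  ]
}}

```text
time_s: 22.85
eef_pos: [0.4453, -0.0598, 0.1568]
tool_rot: [-179.8, -0.1, 90.0]
wrist_force: [-0.6, 0.3, 0.1]
grip_width: 1.001
grasp_force: 0.0
```

Emit:
{"fn": "play_rows", "kwargs": {
  "deltas": [
    {"dp":[0,0,0],"dr":[0,0,0],"gripper":1},
    {"dp":[0,0,0],"dr":[0,0,0],"gripper":1}
  ]
}}

```text
time_s: 23.05
eef_pos: [0.4493, -0.0604, 0.159]
tool_rot: [179.9, 0.0, 90.1]
wrist_force: [-0.0, -0.1, -0.0]
grip_width: 1.001
grasp_force: 0.0
```

```bash
python3 - <<'E'
from h import *
p,w=snap("wrist","w8");p2,t=snap("top","t8");p3,s=snap("side","s8")
r=lambda q:[np.round(a,1) for a in cv2.minAreaRect((q[:,:2]*1000).astype(np.float32))]
hull=lambda q:cv2.convexHull((q[:,:2]*1e3).astype(np.float32))[:,0]/1e3
R=np.hypot(w[...,0]-.448,w[...,1]+.060);z=w[...,2]
for a,b in((.066,.075),(.033,.039)):
    q=w[(R<.036)&(z>a)&(z<b)];print(len(q),r(q),circ(hull(q)),q[:,2].max())
for n,c,I in(("t",t,p2),("s",s,p3)):
    z=c[...,2];m=(z>.158)&(z<.172)&(abs(c[...,0]-.635)<.09)&(abs(c[...,1]+.03)<.18);q=c[m]
    A=np.c_[q[:,:2]-[.634,-.029],np.ones(len(q))];print(n,len(q),r(q),"plane",np.linalg.lstsq(A,q[:,2],rcond=None)[0])
E
```

```text
tcp [ 0.4493 -0.0604  0.159 ] [179.9   0.   90.1] w 1.001 gf 0.0 F [-0.  -0.1 -0. ] t 23.1
tcp [ 0.4492 -0.0604  0.1589] [179.9   0.   90.1] w 0.998 gf 0.0 F [-0.1  0.6 -0.1] t 23.1
tcp [ 0.449  -0.0603  0.1587] [179.9   0.   90.1] w 0.999 gf 0.0 F [ 0.1 -0.2  0. ] t 23.1
712 [array([449.5, -62.5]), array([24.8, 24.6]), np.float64(89.6)] [ 0.44903919 -0.06241509  0.01248757] 0.07177222431841934
2087 [array([449.2, -62.2]), array([56.9, 56.9]), np.float64(88.2)] [ 0.44909005 -0.06236421  0.0286806 ] 0.03827887711611616
t 2738 [array([632.4, -29.7]), array([ 61.3, 240.5]), np.float64(0.0)] plane [ 0.00414892 -0.00018232  0.16383268]
s 1220 [array([634.3, -28.2]), array([ 60.7, 242.7]), np.float64(0.1)] plane [ 0.01271122 -0.00387422  0.16423208]
```

View pics/t8.png

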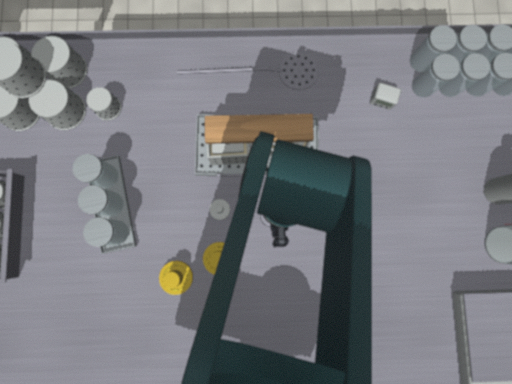

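The top view shows the board flat across both moulds at (258,128). The weight's axis is at (449,-62), so I'll lower onto the knob.

Emit:
{"fn": "play_rows", "kwargs": {
  "deltas": [
    {"dp":[0,-2,-30],"dr":[0,0,0],"gripper":1},
    {"dp":[0,0,-30],"dr":[0,0,0],"gripper":1},
    {"dp":[0,0,-30],"dr":[0,0,0],"gripper":1},
    {"dp":[0,0,-18],"dr":[0,0,0],"gripper":1},
    {"dp":[0,0,-10],"dr":[0,0,0],"gripper":1}
  ]
}}

```text
time_s: 23.7
eef_pos: [0.4472, -0.0619, 0.0385]
tool_rot: [-179.9, -0.0, 90.1]
wrist_force: [0.1, -0.1, -0.1]
grip_width: 0.998
grasp_force: 0.0
```

Emit:
{"fn": "play_rows", "kwargs": {
  "deltas": [
    {"dp":[0,0,0],"dr":[0,0,0],"gripper":1},
    {"dp":[0,0,0],"dr":[0,0,0],"gripper":0},
    {"dp":[0,0,0],"dr":[0,0,0],"gripper":-1},
    {"dp":[0,0,0],"dr":[0,0,0],"gripper":-1},
    {"dp":[0,0,0],"dr":[0,0,0],"gripper":-1}
  ]
}}

```text
time_s: 24.2
eef_pos: [0.4481, -0.0622, 0.0405]
tool_rot: [179.9, 0.0, 90.1]
wrist_force: [4.7, 1.0, 4.9]
grip_width: 0.331
grasp_force: 5.1
```

Emit:
{"fn": "play_rows", "kwargs": {
  "deltas": [
    {"dp":[0,0,0],"dr":[0,0,0],"gripper":-1},
    {"dp":[0,0,0],"dr":[0,0,0],"gripper":-1},
    {"dp":[0,0,5],"dr":[0,0,0],"gripper":-1},
    {"dp":[0,0,10],"dr":[0,0,0],"gripper":-1},
    {"dp":[0,0,5],"dr":[0,0,0],"gripper":-1}
  ]
}}

```text
time_s: 24.7
eef_pos: [0.4467, -0.0619, 0.0602]
tool_rot: [-179.9, -0.0, 90.1]
wrist_force: [-0.2, -0.6, -7.0]
grip_width: 0.285
grasp_force: 49.8
```

Emit:
{"fn": "play_rows", "kwargs": {
  "deltas": [
    {"dp":[0,0,25],"dr":[0,0,0],"gripper":-1},
    {"dp":[0,0,40],"dr":[0,0,0],"gripper":-1},
    {"dp":[0,0,40],"dr":[0,0,0],"gripper":-1},
    {"dp":[0,0,35],"dr":[0,0,0],"gripper":-1},
    {"dp":[0,0,25],"dr":[0,0,0],"gripper":-1}
  ]
}}

```text
time_s: 25.2
eef_pos: [0.4473, -0.062, 0.2272]
tool_rot: [179.9, 0.0, 90.1]
wrist_force: [1.3, -0.3, -7.7]
grip_width: 0.288
grasp_force: 51.3
```

Emit:
{"fn": "play_rows", "kwargs": {
  "deltas": [
    {"dp":[15,2,0],"dr":[0,0,0],"gripper":-1},
    {"dp":[28,5,0],"dr":[0,0,0],"gripper":-1},
    {"dp":[30,6,0],"dr":[0,0,0],"gripper":-1},
    {"dp":[30,6,0],"dr":[0,0,0],"gripper":-1},
    {"dp":[30,6,0],"dr":[0,0,0],"gripper":-1}
  ]
}}

```text
time_s: 25.7
eef_pos: [0.5809, -0.0364, 0.2227]
tool_rot: [-179.8, -0.0, 90.1]
wrist_force: [0.3, 0.3, -6.6]
grip_width: 0.287
grasp_force: 51.0
```

Emit:
{"fn": "play_rows", "kwargs": {
  "deltas": [
    {"dp":[28,5,0],"dr":[0,0,0],"gripper":-1},
    {"dp":[17,3,0],"dr":[0,0,0],"gripper":-1},
    {"dp":[7,0,0],"dr":[0,0,0],"gripper":-1},
    {"dp":[0,0,0],"dr":[0,0,0],"gripper":-1},
    {"dp":[0,0,0],"dr":[0,0,0],"gripper":-1}
  ]
}}

```text
time_s: 26.2
eef_pos: [0.6309, -0.029, 0.2235]
tool_rot: [-179.8, -0.0, 90.1]
wrist_force: [0.6, 0.6, -8.0]
grip_width: 0.289
grasp_force: 51.1
```

```bash
python3 - <<'E'
from h import *
p,w=snap("wrist","w9");p3,s=snap("side","s9")
r=lambda q:[np.round(a,1) for a in cv2.minAreaRect((q[:,:2]*1000).astype(np.float32))]
for n,c in(("w",w),("s",s)):
    z=c[...,2];R=np.hypot(c[...,0]-.634,c[...,1]+.029)
    for a,b in((.158,.172),(.205,.23)):
        q=c[(R<(.15 if a<.2 else .04))&(z>a)&(z<b)]
        if len(q)>20:print(n,a,len(q),r(q),q.min(0).round(4),q.max(0).round(4),np.median(q[:,2]))
E
```

```text
tcp [ 0.6309 -0.029   0.2235] [-179.8   -0.    90.1] w 0.289 gf 51.1 F [ 0.6  0.6 -8. ] t 26.2
tcp [ 0.6308 -0.0291  0.2239] [-179.8   -0.    90. ] w 0.283 gf 51.1 F [-1.   0.4 -8. ] t 26.2
w 0.158 14216 [array([634.3, -23.3]), array([222.8,  60.8]), np.float64(90.0)] [ 0.6039 -0.1347  0.1606] [0.6647 0.0881 0.1664] 0.16399322606448086
w 0.205 4076 [array([630.4, -15.3]), array([57.3, 29.8]), np.float64(1.2)] [ 0.602  -0.0305  0.205 ] [ 6.593e-01 -5.000e-04  2.300e-01] 0.2189297937498988
s 0.158 926 [array([633.8, -25.4]), array([237.,  60.]), np.float64(89.9)] [ 0.6038 -0.1439  0.158 ] [0.6639 0.0931 0.1666] 0.16432495528089053
s 0.205 318 [array([630.3, -21.5]), array([50. , 55.7]), np.float64(89.5)] [ 0.6024 -0.0466  0.2054] [0.6581 0.0035 0.2299] 0.2192559094963454
```

View pics/w9.png

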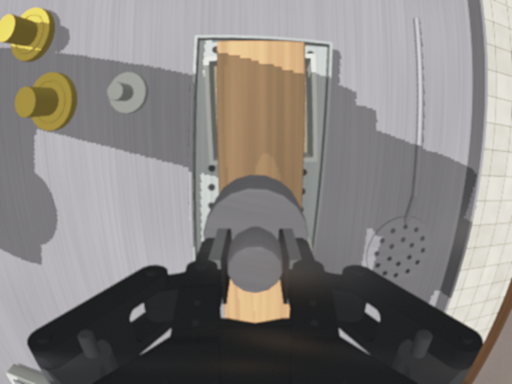

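The wrist view shows the weight upright over the board at (255,230), 3.5 mm short in x. I'll correct that and lower it about 19 mm.

Emit:
{"fn": "play_rows", "kwargs": {
  "deltas": [
    {"dp":[4,0,0],"dr":[0,0,0],"gripper":-1},
    {"dp":[0,0,-6],"dr":[0,0,0],"gripper":-1},
    {"dp":[0,0,-6],"dr":[0,0,0],"gripper":-1},
    {"dp":[0,0,-4],"dr":[0,0,0],"gripper":-1},
    {"dp":[0,0,0],"dr":[0,0,0],"gripper":-1}
  ]
}}

```text
time_s: 26.8
eef_pos: [0.6355, -0.029, 0.2076]
tool_rot: [-179.9, -0.0, 90.1]
wrist_force: [0.0, 0.7, -7.3]
grip_width: 0.286
grasp_force: 51.2
```

Emit:
{"fn": "play_rows", "kwargs": {
  "deltas": [
    {"dp":[0,0,-1],"dr":[0,0,0],"gripper":-1},
    {"dp":[0,0,0],"dr":[0,0,0],"gripper":-1},
    {"dp":[0,0,0],"dr":[0,0,0],"gripper":-1}
  ]
}}

```text
time_s: 27.1
eef_pos: [0.6366, -0.0291, 0.208]
tool_rot: [180.0, 0.0, 90.1]
wrist_force: [-0.8, -0.0, -7.5]
grip_width: 0.287
grasp_force: 51.2
```

Emit:
{"fn": "play_rows", "kwargs": {
  "deltas": [
    {"dp":[0,0,-1],"dr":[0,0,0],"gripper":-1},
    {"dp":[0,0,0],"dr":[0,0,0],"gripper":-1},
    {"dp":[0,0,0],"dr":[0,0,0],"gripper":-1}
  ]
}}

```text
time_s: 27.4
eef_pos: [0.6365, -0.0291, 0.2068]
tool_rot: [-180.0, -0.0, 90.1]
wrist_force: [0.2, 0.3, -8.0]
grip_width: 0.288
grasp_force: 51.2
```

Emit:
{"fn": "play_rows", "kwargs": {
  "deltas": [
    {"dp":[-2,0,-1],"dr":[0,0,0],"gripper":-1},
    {"dp":[0,0,0],"dr":[0,0,0],"gripper":-1},
    {"dp":[0,0,0],"dr":[0,0,0],"gripper":-1}
  ]
}}

```text
time_s: 27.7
eef_pos: [0.6343, -0.0291, 0.2057]
tool_rot: [-180.0, -0.0, 90.1]
wrist_force: [0.1, 0.2, -7.0]
grip_width: 0.288
grasp_force: 51.2
```

Emit:
{"fn": "play_rows", "kwargs": {
  "deltas": [
    {"dp":[0,0,-1],"dr":[0,0,0],"gripper":-1},
    {"dp":[0,0,0],"dr":[0,0,0],"gripper":-1},
    {"dp":[0,0,0],"dr":[0,0,0],"gripper":-1}
  ]
}}

```text
time_s: 28.0
eef_pos: [0.6345, -0.0291, 0.2048]
tool_rot: [-180.0, 0.0, 90.1]
wrist_force: [1.3, -0.3, -8.2]
grip_width: 0.289
grasp_force: 51.2
```

Emit:
{"fn": "play_rows", "kwargs": {
  "deltas": [
    {"dp":[0,0,-1],"dr":[0,0,0],"gripper":-1},
    {"dp":[0,0,0],"dr":[0,0,0],"gripper":-1},
    {"dp":[0,0,0],"dr":[0,0,0],"gripper":-1}
  ]
}}

```text
time_s: 28.3
eef_pos: [0.6347, -0.0291, 0.2045]
tool_rot: [180.0, 0.0, 90.1]
wrist_force: [-2.3, -0.4, 0.5]
grip_width: 0.286
grasp_force: 51.6
```

Emit:
{"fn": "play_rows", "kwargs": {
  "deltas": [
    {"dp":[0,0,0],"dr":[0,0,0],"gripper":0},
    {"dp":[0,0,0],"dr":[0,0,0],"gripper":1},
    {"dp":[0,0,0],"dr":[0,0,0],"gripper":1},
    {"dp":[0,0,0],"dr":[0,0,0],"gripper":1},
    {"dp":[0,0,10],"dr":[0,0,0],"gripper":1}
  ]
}}

```text
time_s: 28.8
eef_pos: [0.6335, -0.029, 0.2128]
tool_rot: [-179.8, -0.0, 90.1]
wrist_force: [-0.6, 0.4, -1.3]
grip_width: 1.001
grasp_force: 0.0
```

Emit:
{"fn": "play_rows", "kwargs": {
  "deltas": [
    {"dp":[0,0,20],"dr":[0,0,0],"gripper":1},
    {"dp":[0,0,25],"dr":[0,0,0],"gripper":1},
    {"dp":[0,0,30],"dr":[0,0,0],"gripper":1},
    {"dp":[-40,0,0],"dr":[0,0,0],"gripper":1},
    {"dp":[-50,0,0],"dr":[0,0,0],"gripper":1}
  ]
}}

```text
time_s: 29.3
eef_pos: [0.5462, -0.0295, 0.2906]
tool_rot: [179.7, 0.1, 90.1]
wrist_force: [-0.5, -0.6, 0.6]
grip_width: 1.0
grasp_force: 0.0
```

Emit:
{"fn": "play_rows", "kwargs": {
  "deltas": [
    {"dp":[-50,0,0],"dr":[0,0,0],"gripper":1},
    {"dp":[-50,0,0],"dr":[0,0,0],"gripper":1},
    {"dp":[0,0,0],"dr":[0,0,0],"gripper":1},
    {"dp":[0,0,0],"dr":[0,0,0],"gripper":1}
  ]
}}

```text
time_s: 29.7
eef_pos: [0.4439, -0.0291, 0.2898]
tool_rot: [179.9, 0.0, 90.0]
wrist_force: [0.7, -0.7, -0.6]
grip_width: 1.0
grasp_force: 0.0
```

```bash
python3 - <<'E'
from h import *
p2,t=snap("top","t10");p3,s=snap("side","s10")
r=lambda q:[np.round(a,1) for a in cv2.minAreaRect((q[:,:2]*1000).astype(np.float32))]
for n,c in(("t",t),("s",s)):
    z=c[...,2];R=np.hypot(c[...,0]-.634,c[...,1]+.029)
    for a,b,k in((.158,.172,.15),(.195,.205,.04),(.225,.24,.03)):
        q=c[(R<k)&(z>a)&(z<b)]
        if len(q)>10:print(n,a,len(q),r(q),np.median(q[:,2]).round(4))
c=s;q=c[(np.hypot(c[...,0]-.4665,c[...,1]-.0715)<.02)&(c[...,2]>.035)&(c[...,2]<.06)];print("small",len(q),q.mean(0))
q=cloud("side0")[1];q=q[(np.hypot(q[...,0]-.4665,q[...,1]-.0715)<.02)&(q[...,2]>.035)&(q[...,2]<.06)];print("small0",len(q),q.mean(0))
E
```

```text
tcp [ 0.4439 -0.0291  0.2898] [179.9   0.   90. ] w 1.0 gf 0.0 F [ 0.7 -0.7 -0.6] t 29.7
tcp [ 0.4455 -0.0293  0.29  ] [179.8   0.   90. ] w 0.997 gf 0.0 F [0.3 0.3 0.8] t 29.8
s 0.158 850 [array([634. , -28.3]), array([242. ,  60.6]), np.float64(89.8)] 0.1644
s 0.195 208 [array([633.7, -23. ]), array([54.4, 52.7]), np.float64(22.7)] 0.2003
s 0.225 74 [array([633.6, -23.7]), array([22.8, 21.8]), np.float64(3.4)] 0.2327
small 77 [0.46872454 0.07567616 0.04299278]
small0 77 [0.46885484 0.07541315 0.04276055]
```

View pics/s10.png

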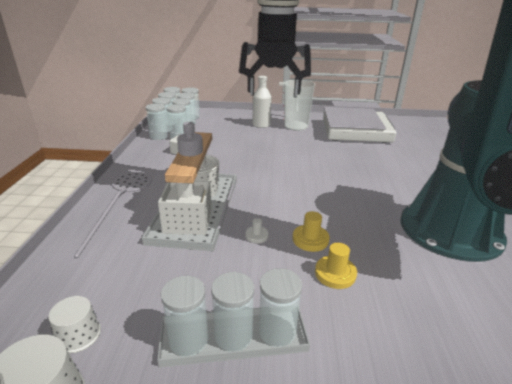

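The side view shows the weight at (190,140) upright on the level board, both moulds in place, and the small follower at (257,230) unmoved. I'll hand in.

```bash
python3 -c "
from bench import *
print(hand_in())"
```

```text
the job is handed in; nothing more can be done
None
```

The job is handed in, with no verdict returned: both followers are seated boss up, the board lies level across them, and the weight stands midway on it; the side-camera check put the small follower within 1 mm of its start.

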